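# Move the turner to the other utensil rail

### The job

The slotted turner and the round skimmer hang on separate rails of the utensil stand. Lift the turner by its black tab so that its closed eye passes over the upturned end stops in the middle, and hang it on the other rail beside the skimmer. Leave both hanging freely and still, the skimmer on the rail where it is.

Things in the scene. Friction and masses are not known exactly. Their poses are not given: they have to be found in the camera images.
- stand: Fixed stand: wooden base 100 x 490 x 14 mm, long along its y. Two 8 mm steel rails in line along y at x = 0, axis 220 mm above the origin, each carried by a post at its outer end (y = +225 / -225 mm); the free inner ends turn straight up as end stops at y = +20 / -20 mm, the gap between them open. Origin: centre of the base's underside; z up.
- stop_a (a point): Top of the end stop of the rail on the stand's +y side: 18 mm above the rail's axis; the stop is an upright round steel end 8 mm thick.
- stop_b (a point): Top of the end stop of the rail on the stand's -y side, the same.
- turner: Slotted turner, 60 to 130 g, loose, hangs on either rail: a black tab on top, a closed steel eye round the rail, a stem and a flat square slotted head 56 mm wide along y, reaching 142 mm below the origin, the heavy end. Origin: apex of the eye's inside, 4.6 mm above the rail's axis while it hangs; z up along the tab, y along the rail, x through the tab's 22 mm width.
- turner_tab (a point): Grasp point on the turner's tab, on its centre line, 38 mm above the eye's apex. The tab is upright, 22 mm along x, 10 mm along y, from 4 to 58 mm above the apex. Axes as the turner's.
- turner_eye (a point): Apex of the inside of the turner's eye. Eye: 10 mm thick, inside 36 mm wide, 46 mm high, the roof an upside-down V that rests on the rail. Being closed, it leaves a rail only over the end stop: raised 17 to 36 mm above its hanging height (26 is mid-way) and about centred on the rail it passes both stops in one straight move along y.
- skimmer: Round wire skimmer, about 90 g, loose, hangs on the rail that the turner is not on, 140 to 180 mm from the stand's middle. Tab and eye as the turner's; its round wire head, 64 mm across along y, is centred 112 mm below its origin. Origin and axes as the turner's.
- skimmer_eye (a point): Apex of the inside of the skimmer's eye (where it rests on the rail).
Not all that is in view belongs to the job. What is shaped like the turner but green, orange or red is not meant.

How it is judged:
By the outcome, as a careful person would: the job done as asked, in the order asked, and still so for the second after the job is handed in, with the robot touching nothing.
It also fails if it takes over 42 s, if anything falls off the work surface, if the arm or the gripper's body presses on something with over 40 N, if the wrist force passes 120 N, or if a joint passes its speed limit or range.

### The arm

A 6-joint arm with a two-finger parallel gripper is mounted at the origin on a cart in front of the work surface, level with it; the furniture and walls round the work are solid. World frame = base frame: x ahead of the robot, y to its left, z up, the work surface at z = 0. Lengths are in mm, angles in rad, forces in N, time in s.
With the tool pointing down it reaches from about 350 to 975 mm from the base axis. Payload 7.1 kg.
Tool frame: the origin (TCP) lies midway between the tips of the shut fingers; the grasp point (between the pads) lies ctrl.grip_point_offset behind it (ctrl.grip_point_offset is the distance from the TCP to the grasp point, in mm); z points along the fingers, y is the line along which they close (so a half turn about z gives the same grasp; the last joint's range is limited). The gripper opens to 88 mm and grips with 3 to 60 N. Pads are 20 mm wide; open, the fingers measure 115 mm over their backs; the gripper's body (75 mm by 178 mm) begins 61 mm behind the grasp point.
Start: joints at [-1.275, 0.423, 1.63, -0, 1.089, -0.019], TCP at [193.534, -594.264, 222.675] pointing down, gripper open.
Joint ranges: [-3, 3], [-0.9, 2.11], [0.09, 2.58], [-1.31, 4.45], [0.11, 2.69], [-2.54, 2.54]. Speed limits (rad/s): [2.39, 2.39, 3.01, 3.14, 3.14, 3.14].

### API

Orientations are given as a rotation vector (axis times angle).
In Python, from workcell import ctrl, get_image, close_job, finder gives the robot as it stands.
- The arm moves only by the tool servo_tool, never from a script. Its argument "deltas" is a list of rows, each a list of 2 entries, a list of its own where there are three numbers: the shift along the tool's x, y, z in mm, then the turn, a rotation vector about the tool's x, y, z in rad. A call has 1 to 5 rows; each row is the pose to reach, as a shift and turn from the pose commanded when the call began, along the tool's axes at that moment; what a row does not reach only later rows make up. A row lasts 1/12 s, in which the tool goes at most 41.7 mm and 7.16 degrees, less where a joint would pass 70% of its speed; a pose out of reach is approached as far as the arm can. A call with a gripper value outside its range is refused whole. "grip" is the closure, from -1 (fully open) to 1 (shut), so that 0 is half open, set as the call begins (left out, the last holds). The fingers move at their own pace and stop on an object; the grip force is fixed at half the most. Time passes only in rows, so rows that repeat a pose let the fingers close. It gives the time, the measured TCP pose, the force, the opening and the grip force at its end, in the units of the state.
- ctrl.get_obs(): the state, without advancing time (a new reading comes with each control period).
- get_image(name): name is "scene" or "side" or "wrist"; returns a dict with "frame" (480x640x3 uint8, blue, green, red), "depth" (480x640 float32, mm along the optical axis (not along the pixel's ray), 0 where there is no reading), "K" (3x3 intrinsics, pixels), "pose" (4x4, takes a point from camera to world coordinates). Camera axes: x right, y down, z forward; pixel columns grow to the right and rows downward; lengths in mm; the calibration is good to about 2 mm. A picture is of the moment at which its call begins.
- close_job(): hands the job in; it is judged then, once.
Trained networks look in a picture, given as the dict that the camera call returned (one of the last four; its "shot" number tells which), for a name from the list of things; names that differ only in an ending like _2 or _b are one class to them, and where a whole thing is asked for, a point or a joint stands for the part that bears it (a point fixed in the world has none). Each returns a list of dicts, best first, with "score" (0 to 1); they miss things now and then, are a little off and sometimes report something else, mostly with a low value. They report only what shows in the picture. A call takes as long as a camera call. They do not tell look-alikes from the thing itself.
- finder.search_frame(query, picture): "rect" ([centre column, centre row, width, height] as shares, 0 to 1, of the picture: columns of its width, rows of its height, round what is visible of it).
- finder.silhouettes(query, picture): "mask" (480x640 bool, what is visible of it) and "rect" ([centre column, centre row, width, height] as shares, 0 to 1, of the picture: columns of its width, rows of its height, round what is visible of it).
The state is a dict: "t": time; "qpos": joint angles; "qvel": joint speeds; "joint_torque": joint torques, N m; "ee_pos": TCP position; "orientation": TCP orientation; "ft_force": force on the tool from outside, world axes, zero at the start; "moment": the same for the moment, N m; "width": finger opening in mm; "grasp_force": force on a finger pad.
Only numpy, scipy, OpenCV 4.12 (cv2) and the standard library are available. Lean on these libraries where they do the work, as an engineer would, in place of code of your own. Each camera call takes 0.05 s, during which the arm holds its last target. There are 200 camera calls.

## Working session

There is one attempt and no reset: what is moved stays moved. The work goes in short steps, Python scripts to look and compute and a tool call to move; the robot and the scene stay as the last step left them, time stands still between calls to the robot, and variables do not carry over. Pictures are saved under pics/ and viewed, at most 10 in all, crops included, and the job is handed in when it is done.

Besides the shell and the picture viewer there is one more tool, called by a JSON object that holds its "op" and its "data", one argument or row to a line. servo_tool: Moves the arm, as the interface text tells. Its arguments: {"type":"object","properties":{"deltas":{"type":"array","items":{"type":"array"}},"grip":{"type":"number"}},"required":["deltas"]}

```bash
mkdir -p pics; cat > h.py <<'E'
import numpy as np, cv2
from workcell import ctrl, get_image, close_job, finder
def world(p,u,v,d):
    K=p["K"];c=np.array([(u-K[0,2])*d/K[0,0],(v-K[1,2])*d/K[1,1],d*np.ones_like(d)])
    return (p["pose"][:3,:3]@c).T+p["pose"][:3,3]
def mpts(p,m):
    v,u=np.nonzero(m&(p["depth"]>0)); return world(p,u,v,p["depth"][v,u].astype(float))
E
python3 - <<'E'
from h import *
o=ctrl.get_obs();print({k:np.round(o[k],3).tolist() for k in o},ctrl.grip_point_offset)
for n in("scene","side"):
    p=get_image(n);cv2.imwrite(f"pics/{n}1.png",p["frame"]);np.savez(n+".npz",**{k:p[k] for k in("frame","depth","K","pose")})
    print(n,p["pose"].round(2).tolist())
    for q in("stand","turner","skimmer","turner_tab","turner_eye","stop_a"):
        try:
            for r in finder.silhouettes(q,p)[:4]:
                w=mpts(p,r["mask"])
                print(q,round(r["score"],2),(np.array(r["rect"])*[640,480,640,480]).round(),np.percentile(w,[3,50,97],axis=0).round().tolist() if len(w) else None)
        except Exception as e: print(q,e)
E
```

```text
{'t': 0.0, 'qpos': [-1.275, 0.424, 1.631, 0.0, 1.089, -0.019], 'qvel': [0.001, 0.0, -0.001, 0.0, 0.003, -0.001], 'joint_torque': [0.002, -54.461, -27.366, 0.064, 0.023, -0.0], 'ee_pos': [193.359, -593.745, 221.89], 'orientation': [-3.101, -0.492, 0.0], 'ft_force': [0.492, 0.381, -0.474], 'moment': [0.057, 0.001, -0.015], 'grasp_force': 0.0, 'width': 87.472} 18.700000000000003
scene [[-0.75, -0.39, 0.54, 27.17], [-0.67, 0.45, -0.59, 510.83], [-0.01, -0.8, -0.6, 770.6], [0.0, 0.0, 0.0, 1.0]]
stand 0.6 [291. 299. 213. 255.] [[498.0, -250.0, 10.0], [543.0, 64.0, 15.0], [593.0, 209.0, 224.0]]
turner 0.89 [379. 296.  29.  96.] [[403.0, -108.0, 4.0], [426.0, -86.0, 95.0], [454.0, -64.0, 199.0]]
turner 0.87 [287. 229.  28.  86.] [[658.0, -163.0, 2.0], [672.0, -118.0, 53.0], [716.0, -103.0, 199.0]]
turner 0.76 [359. 202.  20.  99.] [[533.0, -297.0, 2.0], [555.0, -183.0, 179.0], [642.0, -160.0, 281.0]]
turner 0.63 [413. 212.  25.  85.] [[511.0, -498.0, 2.0], [530.0, -337.0, 107.0], [614.0, -319.0, 199.0]]
skimmer 0.96 [230. 297.  39. 105.] [[521.0, 105.0, 84.0], [543.0, 138.0, 190.0], [569.0, 
[... 1985 characters left out ...]
.0, 0.0], [556.0, -185.0, 177.0], [578.0, -162.0, 282.0]]
turner_tab 0.62 [209. 226.  28.  57.] [[510.0, -356.0, 2.0], [535.0, -336.0, 77.0], [550.0, -320.0, 199.0]]
turner_eye 0.79 [265. 224.  29.  62.] [[478.0, -229.0, 0.0], [555.0, -184.0, 144.0], [578.0, -161.0, 282.0]]
turner_eye 0.77 [324. 202.  23.  37.] [[361.0, -106.0, 2.0], [430.0, -85.0, 143.0], [434.0, -64.0, 199.0]]
turner_eye 0.77 [276. 301.  23.  55.] [[659.0, -141.0, 6.0], [679.0, -121.0, 124.0], [695.0, -103.0, 200.0]]
turner_eye 0.74 [209. 223.  33.  60.] [[509.0, -358.0, 2.0], [535.0, -335.0, 93.0], [550.0, -319.0, 200.0]]
stop_a 0.85 [340. 263. 219. 111.] [[505.0, -254.0, 10.0], [553.0, 18.0, 15.0], [599.0, 200.0, 224.0]]
```

```bash
python3 - <<'E'
from h import *
for n in("scene","side"):
    p=np.load(n+".npz");d=p["depth"];v,u=np.nonzero(d>0);w=world(p,u,v,d[v,u].astype(float))
    for nm,a in(("tab T",(-183,250,290)),("tab S",(137,250,290))):
        s=(abs(w[:,0]-552)<40)&(abs(w[:,1]-a[0])<40)&(w[:,2]>a[1])&(w[:,2]<a[2])
        t=w[s&(w[:,2]>278)];print(n,nm,s.sum(),"top",len(t),np.percentile(t,[5,50,95],axis=0).round(1).tolist(),"all",np.percentile(w[s],[3,50,97],axis=0).round(1).tolist())
    r=w[(abs(w[:,0]-550)<40)&(abs(w[:,1]+23)<255)&(w[:,2]>214)&(w[:,2]<228)]
    y=r[:,1];c=np.polyfit(y,r[:,0],1)
    for _ in range(5):
        k=abs(r[:,0]-np.polyval(c,y))<6;c=np.polyfit(y[k],r[k,0],1)
    print("rail x=a*y+b",c,k.sum(),"y",np.percentile(y[k],[1,99]),"z",np.percentile(r[k,2],[50,95]))
    s=w[(abs(w[:,0]-550)<25)&(abs(w[:,1]+23)<80)&(w[:,2]>229)&(w[:,2]<245)]
    for lo in(s[s[:,1]<-23],s[s[:,1]>-23]):print("stop",len(lo),lo.mean(0).round(1) if len(lo) else 0,lo[:,2].max() if len(lo) else 0)
    b=w[(abs(w[:,2]-14)<3)&(abs(w[:,0]-550)<80)&(abs(w[:,1]+23)<270)]
    print("base",cv2.minAreaRect(b[:,:2].astype(np.float32)))
a=cv2.imread("pics/scene1.png");b=cv2.imread("pics/side1.png")
cv2.imwrite("pics/crop1.png",cv2.resize(a[150:450,180:480],(600,600),interpolation=cv2.INTER_CUBIC))
cv2.imwrite("pics/crop2.png",cv2.resize(b[170:350,180:480],(800,480),interpolation=cv2.INTER_CUBIC))
E
```

```text
scene tab T 240 top 65 [[544.5, -189.8, 278.6], [553.2, -183.0, 282.0], [563.9, -180.2, 284.7]] all [[544.5, -189.9, 251.6], [553.4, -182.4, 268.8], [566.1, -179.7, 284.2]]
scene tab S 312 top 94 [[534.2, 131.2, 278.6], [542.5, 136.5, 282.2], [553.2, 139.9, 283.9]] all [[533.5, 131.0, 251.5], [540.3, 138.2, 270.0], [553.7, 140.3, 283.7]]
rail x=a*y+b [-3.42741596e-02  5.47824490e+02] 1042 y [-243.57981278  195.86088871] z [223.39519267 226.13499497]
stop 31 [550.  -45.9 234.7] 239.35304355563483
stop 31 [548.3  -6.4 235. ] 240.1189659658295
base ((549.6665649414062, -28.046188354492188), (102.09913635253906, 491.3130187988281), 2.027902603149414)
side tab T 121 top 46 [[545.4, -190.4, 279.5], [555.6, -185.8, 281.8], [564.9, -181.3, 283.8]] all [[545.5, -190.2, 251.6], [560.1, -183.5, 272.6], [565.3, -180.8, 283.5]]
side tab S 113 top 54 [[535.7, 129.8, 279.1], [544.6, 134.3, 281.9], [553.6, 138.8, 284.2]] all [[535.8, 129.5, 252.0], [551.9, 133.7, 276.5], [554.9, 139.0, 284.2]]
rail x=a*y+b [-3.34618027e-02  5.49452111e+02] 757 y [-246.4798896   193.05556204] z [223.10621179 226.08127152]
stop 16 [551.1 -47.4 235.1] 240.8950219951489
stop 19 [549.9  -8.1 235.2] 240.79536155223252
base ((549.6771240234375, -27.241729736328125), (101.58609008789062, 487.33306884765625), 2.0449843406677246)
```

View pics/scene1.png

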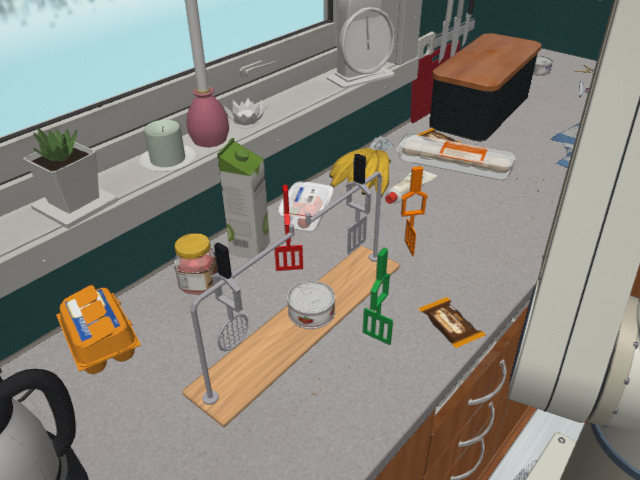

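View pics/crop1.png

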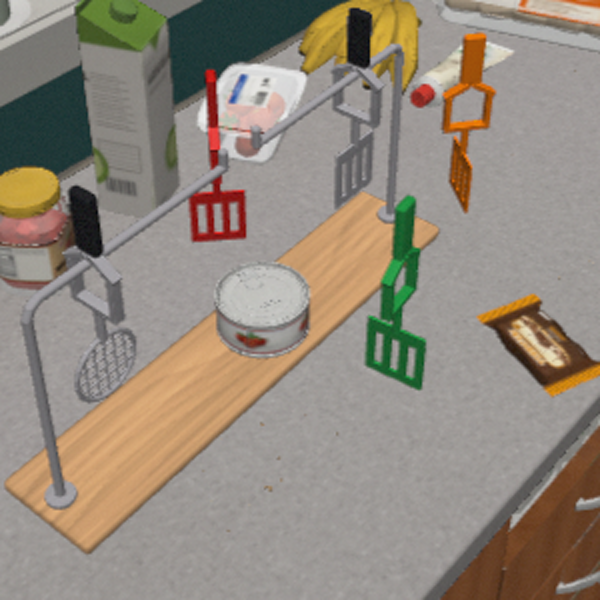

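View pics/crop2.png

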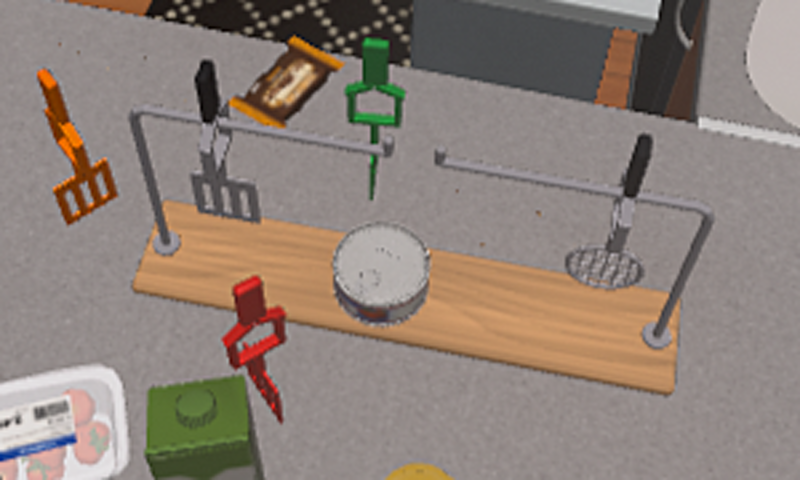

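Candidates, scene pixels: the black-tabbed grey turner at (359,202), and the red (287,229), green (379,296) and orange (413,212) look-alikes. The coloured ones stand on the work surface with tops at about 199 mm. In the close crops the black-tabbed turner hangs on the -y rail, and its top at 282 mm matches the expected 282.6, so I choose that one. The skimmer is at scene pixel (230,297) on the +y rail.

Tab at about (554.5, -184.5), stand middle at about (549.5, -27), yaw 2°. First I lift and square the tool.

{"op": "servo_tool", "data": {
  "deltas": [
    [[0,0,-25],[0,0,0.1]],
    [[0,0,-50],[0,0,0.2]],
    [[0,0,-75],[0,0,0.28]],
    [[0,0,-90],[0,0,0.28]],
    [[0,0,-90],[0,0,0.28]]
  ],
  "grip": -1
}}

```text
t: 1.12
ee_pos: [194.1, -596.1, 316.8]
orientation: [3.135, 0.055, 0.003]
ft_force: [-0.1, -0.2, 0.1]
width: 88.0
grasp_force: 0.0
```

{"op": "servo_tool", "data": {
  "deltas": [
    [[25,-27,0],[0,0,0]],
    [[51,-54,0],[0,0,0]],
    [[77,-81,0],[0,0,0]],
    [[103,-108,0],[0,0,0]],
    [[128,-135,0],[0,0,0]]
  ]
}}

```text
t: 1.53
ee_pos: [317.3, -453.0, 311.3]
orientation: [-3.14, -0.055, 0.001]
ft_force: [-0.4, -1.0, 0.6]
width: 87.6
grasp_force: 0.0
```

{"op": "servo_tool", "data": {
  "deltas": [
    [[25,-27,0],[0,0,0]],
    [[51,-54,0],[0,0,0]],
    [[77,-81,0],[0,0,0]],
    [[103,-108,0],[0,0,0]],
    [[128,-135,0],[0,0,0]]
  ]
}}

```text
t: 1.95
ee_pos: [440.5, -313.6, 311.5]
orientation: [-3.14, -0.055, 0.002]
ft_force: [0.7, -0.7, -0.1]
width: 87.7
grasp_force: 0.0
```

{"op": "servo_tool", "data": {
  "deltas": [
    [[28,-30,0],[0,0,0]],
    [[56,-60,0],[0,0,0]],
    [[84,-90,0],[0,0,0]],
    [[110,-117,0],[0,0,0]],
    [[119,-127,0],[0,0,0]]
  ]
}}

```text
t: 2.37
ee_pos: [556.5, -180.8, 311.3]
orientation: [-3.14, -0.06, 0.001]
ft_force: [0.3, 0.2, 0.2]
width: 87.8
grasp_force: 0.0
```

{"op": "servo_tool", "data": {
  "deltas": [
    [[0,0,0],[0,0,0]],
    [[0,0,0],[0,0,0]]
  ]
}}

```text
t: 2.53
ee_pos: [554.0, -184.1, 311.5]
orientation: [-3.141, -0.058, 0.003]
ft_force: [-0.5, -0.7, -0.4]
width: 87.7
grasp_force: 0.0
```

```bash
python3 - <<'E'
from h import *
o=ctrl.get_obs();print(o["ee_pos"],o["orientation"],o["qpos"])
p=get_image("wrist");cv2.imwrite("pics/w1.png",p["frame"])
for n in("wrist","scene","side"):
    if n!="wrist":p=get_image(n)
    d=p["depth"];v,u=np.nonzero(d>0);w=world(p,u,v,d[v,u].astype(float))
    t=w[(abs(w[:,0]-555)<18)&(abs(w[:,1]+185)<12)&(w[:,2]>276)&(w[:,2]<288)]
    s=w[(abs(w[:,0]-555)<18)&(abs(w[:,1]+185)<12)&(w[:,2]>252)&(w[:,2]<288)]
    for k in(t,s):print(n,len(k),np.percentile(k,[3,50,97],axis=0).round(1).tolist() if len(k) else 0)
E
```

```text
[ 554.02728412 -184.11092897  311.51103272] [-3.14084804e+00 -5.78034532e-02  3.06738421e-03] [-3.40957795e-01  2.73759432e-01  1.63380551e+00 -5.17771276e-04
  1.23593019e+00  1.19320577e+00]
wrist 861 [[545.6, -192.5, 278.0], [556.3, -187.9, 282.1], [565.3, -183.5, 283.6]]
wrist 1117 [[545.9, -192.5, 255.5], [559.6, -187.9, 281.7], [565.6, -183.4, 283.5]]
scene 77 [[544.7, -188.9, 276.6], [553.9, -183.1, 281.8], [564.3, -179.3, 284.6]]
scene 226 [[544.5, -188.8, 253.4], [553.1, -182.4, 270.4], [565.9, -179.5, 284.2]]
side 53 [[545.4, -190.1, 277.0], [557.9, -185.5, 281.8], [565.6, -181.4, 284.1]]
side 118 [[545.7, -189.9, 252.5], [560.5, -183.5, 274.1], [565.9, -180.8, 284.0]]
```

View pics/w1.png

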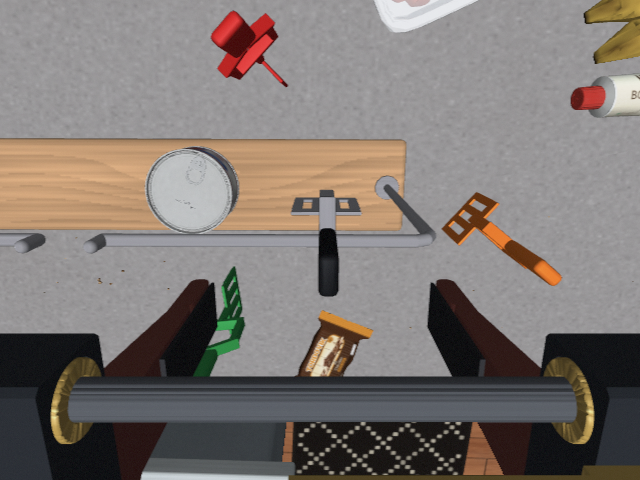

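The wrist view shows the black tab at (328,262), about centred between the fingers (columns 213 to 430), with the rail below it. Going down to grasp.

{"op": "servo_tool", "data": {
  "deltas": [
    [[1.5,2,15],[0,0,0]],
    [[1.5,2,35],[0,0,0]],
    [[1.5,2,55],[0,0,0]],
    [[1.5,2,67],[0,0,0]],
    [[1.5,2,67],[0,0,0]]
  ]
}}

```text
t: 3.1
ee_pos: [553.8, -187.0, 243.0]
orientation: [-3.14, -0.052, 0.007]
ft_force: [-1.0, 0.7, 0.7]
width: 88.0
grasp_force: 0.0
```

{"op": "servo_tool", "data": {
  "deltas": [
    [[0,0,0],[0,0,0]],
    [[0,0,0],[0,0,0]],
    [[0,0,0],[0,0,0]],
    [[0,0,0],[0,0,0]],
    [[0,0,0],[0,0,0]]
  ],
  "grip": 1
}}

```text
t: 3.52
ee_pos: [556.5, -186.5, 246.5]
orientation: [3.141, 0.055, 0.002]
ft_force: [-0.8, -0.7, 0.2]
width: 58.2
grasp_force: 0.0
```

{"op": "servo_tool", "data": {
  "deltas": [
    [[0,0,0],[0,0,0]],
    [[0,0,0],[0,0,0]],
    [[0,0,0],[0,0,0]],
    [[0,0,0],[0,0,0]],
    [[0,0,0],[0,0,0]]
  ]
}}

```text
t: 3.93
ee_pos: [556.1, -186.4, 245.7]
orientation: [-3.141, -0.055, 0.0]
ft_force: [0.3, -0.3, 0.6]
width: 24.8
grasp_force: 0.0
```

{"op": "servo_tool", "data": {
  "deltas": [
    [[0,0,0],[0,0,0]],
    [[0,0,0],[0,0,0]],
    [[0,0,0],[0,0,0]],
    [[0,0,0],[0,0,0]],
    [[0,0,0],[0,0,0]]
  ]
}}

```text
t: 4.35
ee_pos: [556.0, -186.4, 245.6]
orientation: [-3.141, -0.055, 0.0]
ft_force: [0.1, 0.3, -0.8]
width: 9.9
grasp_force: 30.0
```

{"op": "servo_tool", "data": {
  "deltas": [
    [[0,0,-5],[0,0,0]],
    [[0,0,-11],[0,0,0]],
    [[0,0,-18],[0,0,0]],
    [[0,0,-25],[0,0,0]],
    [[0,0,-25],[0,0,0]]
  ]
}}

```text
t: 4.77
ee_pos: [557.1, -186.7, 272.9]
orientation: [3.14, 0.055, 0.005]
ft_force: [1.1, 0.4, -0.2]
width: 9.8
grasp_force: 30.0
```

```bash
cat > chk.py <<'E'
from h import *
import sys
tag=sys.argv[1];o=ctrl.get_obs();print(o["t"],o["ee_pos"].round(1),o["orientation"].round(3),o["width"],o["grasp_force"],o["ft_force"].round(1))
im=[]
for n in("scene","side"):
    p=get_image(n);im.append(p["frame"])
    for r in finder.silhouettes("turner",p)[:5]:
        w=mpts(p,r["mask"]);w=w[(abs(w[:,0]-550)<35)&(w[:,2]>60)]
        if len(w)>40:
            h=w[w[:,2]<150];print(n,round(r["score"],2),"rows",(np.array(r["rect"])*[640,480,640,480]).round(),"med",np.median(w,0).round(1),"head lo/med/hi",np.percentile(h,[3,50,97],axis=0).round(1).tolist() if len(h) else 0)
a=cv2.resize(im[0][150:450,180:480],(400,400));b=cv2.resize(im[1][150:350,180:480],(400,267))
cv2.imwrite(f"pics/{tag}.png",np.hstack([a,cv2.copyMakeBorder(b,0,133,0,0,0)]))
E
python3 chk.py c1
```

```text
4.7667 [ 557.1 -186.7  272.9] [3.14  0.055 0.005] 9.828530356922196 29.99926507472992 [ 1.1  0.4 -0.2]
scene 0.87 rows [414. 213.  29.  88.] med [ 530.4 -335.7  141.7] head lo/med/hi [[515.7, -356.1, 62.7], [531.6, -335.8, 106.8], [547.0, -317.4, 146.0]]
scene 0.8 rows [361. 190.  23.  97.] med [ 555.7 -183.5  204.9] head lo/med/hi [[554.5, -211.7, 113.9], [556.5, -184.6, 130.3], [559.9, -159.3, 148.4]]
side 0.84 rows [265. 219.  21.  59.] med [ 556.5 -184.3  179.4] head lo/med/hi [[553.5, -212.0, 111.1], [555.6, -188.0, 126.8], [557.5, -158.5, 148.6]]
side 0.83 rows [212. 226.  25.  58.] med [ 536.2 -333.6  137.2] head lo/med/hi [[518.0, -357.1, 60.9], [537.4, -333.3, 109.8], [548.6, -317.9, 144.8]]
```

View pics/c1.png

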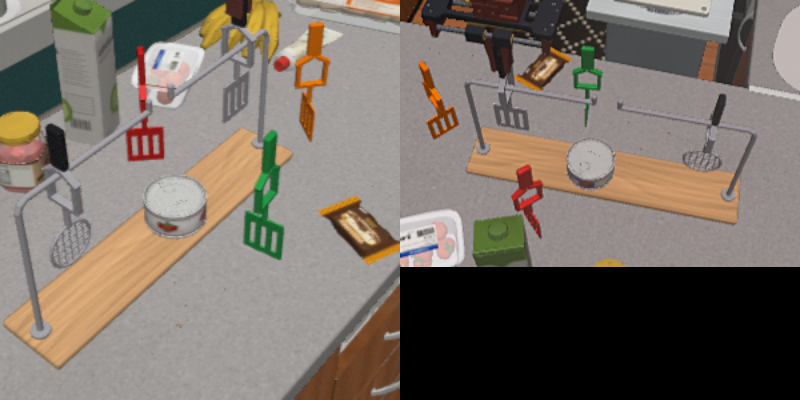

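The picture shows the turner gripped and lifted, upright, its eye still round the rail at about (235,40). The head bottom is up about 27 mm. Next I carry it along the rail.

{"op": "servo_tool", "data": {
  "deltas": [
    [[0,-6,0],[0,0,0]],
    [[-0.5,-18,0],[0,0,0]],
    [[-0.5,-34,0],[0,0,0]],
    [[-1,-52,0],[0,0,0]],
    [[-1,-70,0],[0,0,0]]
  ]
}}

```text
t: 5.38
ee_pos: [552.1, -114.9, 270.3]
orientation: [-3.141, -0.054, 0.001]
ft_force: [-0.4, 0.3, -0.5]
width: 9.9
grasp_force: 30.0
```

{"op": "servo_tool", "data": {
  "deltas": [
    [[0,-16,0],[0,0,0]],
    [[0,-32,0],[0,0,0]],
    [[0,-48,0],[0,0,0]],
    [[0,-64,0],[0,0,0]],
    [[0,-80,0],[0,0,0]]
  ]
}}

```text
t: 5.8
ee_pos: [549.3, -34.7, 270.4]
orientation: [-3.141, -0.055, 0.001]
ft_force: [0.3, 0.2, -0.3]
width: 10.0
grasp_force: 30.0
```

{"op": "servo_tool", "data": {
  "deltas": [
    [[0,-18,0],[0,0,0]],
    [[0,-36,0],[0,0,0]],
    [[0,-54,0],[0,0,0]],
    [[0,-70,0],[0,0,0]],
    [[0,-82,0],[0,0,0]]
  ]
}}

```text
t: 6.22
ee_pos: [546.3, 47.5, 270.5]
orientation: [-3.141, -0.056, 0.001]
ft_force: [-0.1, -0.2, -0.7]
width: 10.0
grasp_force: 30.0
```

{"op": "servo_tool", "data": {
  "deltas": [
    [[0,0,0],[0,0,0]],
    [[0,0,0],[0,0,0]],
    [[0,0,0],[0,0,0]]
  ]
}}

```text
t: 6.47
ee_pos: [546.9, 45.2, 270.6]
orientation: [3.141, 0.055, -0.0]
ft_force: [-0.0, -0.4, -0.6]
width: 10.0
grasp_force: 30.0
```

```bash
python3 chk.py c2
```

```text
6.4667 [546.9  45.2 270.6] [ 3.141  0.055 -0.   ] 10.030501934186269 29.999233782291412 [-0.  -0.4 -0.6]
scene 0.94 rows [415. 211.  27.  89.] med [ 530.5 -335.8  141.1] head lo/med/hi [[515.7, -356.3, 62.9], [531.5, -335.4, 107.9], [548.1, -317.3, 146.3]]
scene 0.69 rows [270. 257.  28. 106.] med [545.   48.2 199.2] head lo/med/hi [[543.8, 19.0, 110.8], [545.8, 44.2, 128.0], [548.5, 72.8, 148.5]]
side 0.77 rows [370. 235.  25.  62.] med [547.3  45.6 167.9] head lo/med/hi [[544.2, 20.3, 110.7], [546.1, 48.4, 127.3], [547.8, 71.4, 148.0]]
side 0.64 rows [209. 225.  30.  58.] med [ 536.  -333.   138.8] head lo/med/hi [[519.0, -357.8, 61.3], [538.0, -332.1, 110.2], [548.4, -317.7, 145.8]]
```

View pics/c2.png

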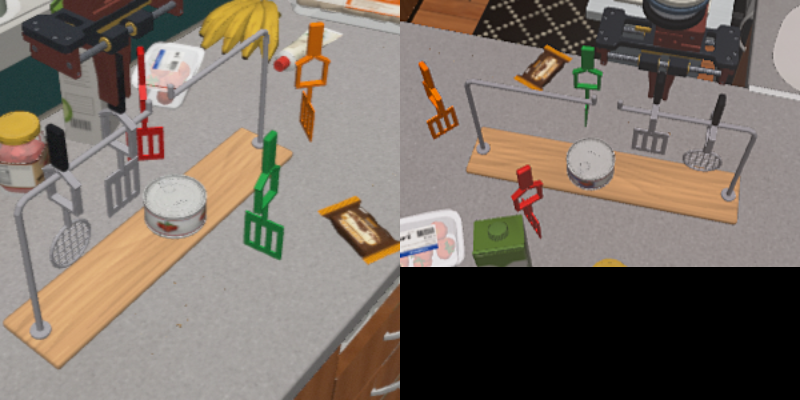

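The picture shows the eye now round the +y rail at about (120,125), next to the skimmer with a clear gap. Lowering.

{"op": "servo_tool", "data": {
  "deltas": [
    [[0,0,6],[0,0,0]],
    [[0,0,12],[0,0,0]],
    [[0,0,18],[0,0,0]],
    [[0,0,22],[0,0,0]],
    [[0,0,24],[0,0,0]]
  ]
}}

```text
t: 7.08
ee_pos: [546.9, 45.3, 246.2]
orientation: [3.141, 0.054, -0.001]
ft_force: [-1.3, 0.9, 9.4]
width: 10.0
grasp_force: 30.0
```

{"op": "servo_tool", "data": {
  "deltas": [
    [[0,0,0.5],[0,0,0]],
    [[0,0,1],[0,0,0]],
    [[0,0,1],[0,0,0]],
    [[0,0,1],[0,0,0]]
  ]
}}

```text
t: 7.42
ee_pos: [547.4, 45.4, 246.0]
orientation: [3.141, 0.055, 0.002]
ft_force: [-0.4, -0.6, 3.7]
width: 9.7
grasp_force: 30.0
```

{"op": "servo_tool", "data": {
  "deltas": [
    [[0,0,0],[0,0,0]],
    [[0,0,0],[0,0,0]],
    [[0,0,0],[0,0,0]],
    [[0,0,0],[0,0,0]],
    [[0,0,0],[0,0,0]]
  ],
  "grip": 0
}}

```text
t: 7.83
ee_pos: [546.8, 45.4, 245.4]
orientation: [3.141, 0.055, -0.001]
ft_force: [-0.7, -0.3, 0.6]
width: 39.5
grasp_force: 0.0
```

{"op": "servo_tool", "data": {
  "deltas": [
    [[0,0,0],[0,0,0]],
    [[0,0,0],[0,0,0]],
    [[0,0,0],[0,0,0]],
    [[0,0,0],[0,0,0]],
    [[0,0,0],[0,0,0]]
  ]
}}

```text
t: 8.25
ee_pos: [547.0, 45.4, 245.7]
orientation: [-3.141, -0.055, -0.0]
ft_force: [0.5, -0.7, 0.0]
width: 43.7
grasp_force: 0.0
```

{"op": "servo_tool", "data": {
  "deltas": [
    [[0,0,-15],[0,0,0]],
    [[0,0,-35],[0,0,0]],
    [[0,0,-60],[0,0,0]],
    [[0,0,-90],[0,0,0]],
    [[0,0,-120],[0,0,0]]
  ]
}}

```text
t: 8.67
ee_pos: [546.6, 45.4, 366.6]
orientation: [3.141, 0.055, -0.002]
ft_force: [0.2, -0.9, -0.1]
width: 44.0
grasp_force: 0.0
```

{"op": "servo_tool", "data": {
  "deltas": [
    [[0,0,0],[0,0,0]],
    [[0,0,0],[0,0,0]],
    [[0,0,0],[0,0,0]],
    [[0,0,0],[0,0,0]],
    [[0,0,0],[0,0,0]]
  ]
}}

```text
t: 9.08
ee_pos: [546.3, 45.4, 364.2]
orientation: [3.141, 0.055, -0.004]
ft_force: [0.4, 0.0, -1.0]
width: 44.1
grasp_force: 0.0
```

{"op": "servo_tool", "data": {
  "deltas": [
    [[0,0,0],[0,0,0]],
    [[0,0,0],[0,0,0]],
    [[0,0,0],[0,0,0]],
    [[0,0,0],[0,0,0]],
    [[0,0,0],[0,0,0]]
  ]
}}

```text
t: 9.5
ee_pos: [547.0, 45.4, 365.6]
orientation: [-3.141, -0.055, 0.0]
ft_force: [0.8, -0.3, -0.4]
width: 43.8
grasp_force: 0.0
```

```bash
python3 chk.py c3; echo; python3 chk.py c4
```

```text
9.5 [547.   45.4 365.6] [-3.141 -0.055  0.   ] 43.815509341792875 0.0 [ 0.8 -0.3 -0.4]
scene 0.65 rows [270. 267.  28. 108.] med [548.8  49.2 180.7] head lo/med/hi [[547.3, 19.5, 86.3], [550.2, 48.9, 117.8], [553.0, 73.5, 146.5]]
scene 0.62 rows [414. 212.  22.  86.] med [ 530.8 -334.9  144.9] head lo/med/hi [[516.1, -354.6, 63.0], [532.0, -334.9, 117.7], [546.0, -317.8, 146.1]]
side 0.92 rows [210. 227.  27.  56.] med [ 535.9 -333.1  136.8] head lo/med/hi [[518.2, -356.3, 60.9], [537.9, -331.6, 111.9], [547.9, -317.6, 144.8]]
side 0.67 rows [367. 242.  24.  65.] med [551.6  47.  141.9] head lo/med/hi [[548.0, 20.9, 85.4], [550.6, 50.5, 115.7], [553.4, 72.2, 145.0]]

9.7 [547.   45.4 365.7] [3.141 0.055 0.   ] 43.84156791205305 0.0 [-0.5 -0.1 -0.2]
scene 0.91 rows [413. 212.  27.  86.] med [ 530.6 -335.5  141.1] head lo/med/hi [[515.7, -355.0, 62.1], [531.5, -335.9, 106.8], [547.8, -318.3, 146.6]]
scene 0.66 rows [270. 269.  25. 107.] med [548.9  49.4 180.7] head lo/med/hi [[547.5, 19.5, 86.0], [550.1, 49.6, 117.9], [553.2, 73.4, 146.3]]
side 0.83 rows [209. 223.  27.  62.] med [ 536.  -333.6  137.5] head lo/med/hi [[517.8, -356.7, 61.1], [537.1, -332.1, 109.3], [548.3, -317.7, 144.3]]
side 0.79 rows [368. 242.  20.  61.] med [551.3  46.1 141.5] head lo/med/hi [[547.9, 20.3, 87.6], [550.6, 47.5, 120.5], [552.9, 71.8, 145.0]]
side 0.27 rows [340. 264. 223. 110.] med [550.1  -2.4 222.1] head lo/med/hi [[541.8, -253.5, 63.0], [545.8, 193.0, 106.2], [561.0, 199.7, 149.0]]
```

View pics/c4.png

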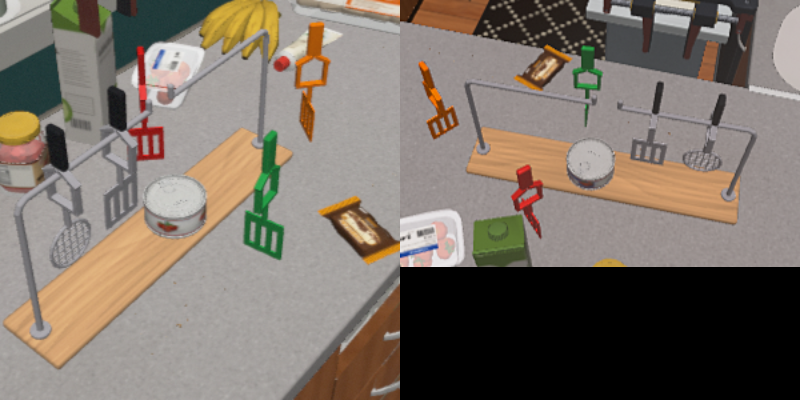

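The turner hangs from the +y rail (eye at about (120,140)) beside the skimmer, and the gripper is clear. I'll let it settle a moment and then compare.

{"op": "servo_tool", "data": {
  "deltas": [
    [[0,0,0],[0,0,0]],
    [[0,0,0],[0,0,0]],
    [[0,0,0],[0,0,0]],
    [[0,0,0],[0,0,0]],
    [[0,0,0],[0,0,0]]
  ]
}}

```text
t: 10.32
ee_pos: [547.0, 45.4, 365.7]
orientation: [3.141, 0.055, 0.0]
ft_force: [0.0, 0.5, -1.0]
width: 43.7
grasp_force: 0.0
```

```bash
python3 chk.py c5; python3 -c "
from h import *
p=get_image('scene');r=finder.silhouettes('skimmer',p)[0];print(np.percentile(mpts(p,r['mask']),[3,50,97],axis=0).round())"
```

```text
10.3167 [547.   45.4 365.7] [3.141 0.055 0.   ] 43.69186153877858 0.0 [ 0.   0.5 -1. ]
scene 0.92 rows [270. 267.  30. 107.] med [548.9  49.3 180.6] head lo/med/hi [[547.6, 19.7, 86.4], [550.3, 48.9, 117.6], [553.2, 73.4, 145.6]]
scene 0.6 rows [413. 213.  25.  89.] med [ 530.6 -335.4  142.1] head lo/med/hi [[515.7, -354.4, 62.2], [532.0, -335.5, 105.3], [548.7, -317.6, 147.3]]
side 0.9 rows [367. 244.  25.  62.] med [551.5  46.2 142.8] head lo/med/hi [[547.9, 19.5, 85.7], [550.5, 46.5, 118.7], [553.1, 72.5, 146.2]]
side 0.84 rows [210. 224.  26.  53.] med [ 537.5 -332.3  131.1] head lo/med/hi [[517.5, -355.8, 60.4], [538.5, -331.4, 108.5], [548.7, -318.1, 144.6]]
side 0.35 rows [408. 249.  37.  61.] med [545.4 132.9 180.6] head lo/med/hi [[541.7, 105.5, 84.4], [544.0, 130.4, 114.4], [546.3, 159.9, 143.2]]
[[521. 104.  11.]
 [543. 137. 191.]
 [611. 159. 282.]]
```

```bash
python3 -c "
from workcell import close_job
print(close_job())"
```

```text
the job is handed in; nothing more can be done
None
```

I lifted the turner over the end stops and hung it on the skimmer's rail, about 90 mm from the skimmer. In the last pictures both hung free and still with the gripper clear, and I handed the job in at about 10.5 s.

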